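# Set up the glass rinser and start it

## Task

Get the glass rinser going: move its timer slide to the notch marked by the standing pin (lift the knob, carry it over, let it drop right in), turn the flow valve's handle until it lies over the brass set pointer, and stand every glass that is out on the counter mouth down over a jet of the rinser, one to a jet. When all that is set, swing the sprung start lever to its stop and let it spring back. Leave the coasters and the tape roll where they are.

Things in the scene. Friction and masses are not known exactly. Their poses are not given: they have to be found in the camera images.
- rinser: Grey glass rinser, fixed, bridging the counter's cut-out. Origin at counter level; x away from the robot, y left (turned up to 0.15 rad). Casing x -120..110, y -200..215 mm. Right part (y<0): flat steel deck 25 mm high with four jets. Left part (y>0): control pod, top at 45 mm: timer slide in front, flow valve at right rear, start lever at left rear.
- jet0 (a point): Jet 0: centre of a 22 mm steel rose flush in the deck (front row, right), at deck height (25 mm above the counter). Jets stand in a square of 84 mm pitch; the left ones are 58 mm from the pod's side. Any glass may stand over any jet.
- jet1 (a point): Jet 1: centre of a 22 mm steel rose flush in the deck (front row, left), at deck height (25 mm above the counter). Jets stand in a square of 84 mm pitch; the left ones are 58 mm from the pod's side. Any glass may stand over any jet.
- jet2 (a point): Jet 2: centre of a 22 mm steel rose flush in the deck (rear row, right), at deck height (25 mm above the counter). Jets stand in a square of 84 mm pitch; the left ones are 58 mm from the pod's side. Any glass may stand over any jet.
- jet3 (a point): Jet 3: centre of a 22 mm steel rose flush in the deck (rear row, left), at deck height (25 mm above the counter). Jets stand in a square of 84 mm pitch; the left ones are 58 mm from the pod's side. Any glass may stand over any jet.
- timer_pin: Fixed standing steel pin, 8 mm thick, 14 mm high, on the pod 33 mm behind (rinser +x of) the timer slide; it marks the notch right in front of it. Flat plugs fill the other two sockets. Origin at its foot (45 mm above the counter), axes parallel to the rinser's; sockets at rinser y 80, 110, 140 mm.
- slide_knob (a point): Centre of the timer slide's black knob, 28 (x) x 16 (y) x 30 (z) mm, 86 mm above the counter when seated; axes as the rinser's. It rides along rinser y at rinser x -85 mm; a crossbar under it drops into notches 16 mm wide at rinser y 50, 80, 110, 140 mm, between teeth 12 mm high (tops 57 mm above the counter). Lift it 15 to 25 mm to pass the teeth.
- timer_slide (a joint): Travel of the timer slide along rinser +y (m): 0, 0.03, 0.06, 0.09 at the four notches; starts in notch 0 (the rightmost one, which is never the marked one). Slides easily; about 3 mm play in a notch.
- timer_lift (a joint): Lift of the slide's knob (m): 0 seated in a notch, about 0.011 when it sits on a tooth, at most 0.03. Its weight and a light spring (2 N together) pull it down.
- flow_valve (a joint): Opening of the flow valve (rad), 0 to 1.57, about the upright valve axis: at 0 the handle points along rinser +y (left), opening turns it anticlockwise from above, so that at 1.57 it points along rinser -x (to the robot). Light friction (0.08 N m); it stays where it is left. Starts nearly shut.
- valve_axis (a point): A point on the valve's upright axis, 76 mm above the counter (mid-height of the handle); rinser x 50, y 50 mm.
- valve_grip (a point): Grip point of the dark steel valve handle, 58 mm from the axis, 76 mm above the counter. The handle is a bar 12 mm wide, 20 mm tall (66 to 86 mm above the counter), from the hub to 72 mm from the axis. The x axis of this point points outwards along the handle, z up.
- set_pointer: Flat brass pointer lying on the pod under the valve handle, fixed; origin on the valve axis, its x axis runs out along the pointer (3 mm thick, 6 mm wide, ending 85 mm from the axis in an upturned tab 12 mm high, so its end shows beyond the handle). It stands at a valve opening between 0.5 and 1.25 rad.
- start_lever (a joint): Start lever (rad), turning about an upright axis: 0 at rest, pointing to the robot and 0.35 rad to the left of rinser -x; grows anticlockwise seen from above (knob moves to rinser -y, to the right) to its stop at 0.8. A spring (0.09 N m at rest, 0.21 N m at the stop: 1.5 to 3.5 N at the knob) brings it back.
- lever_axis (a point): A point on the start lever's upright axis, 75 mm above the counter; rinser x 50, y 175 mm.
- lever_knob (a point): Centre of the upright black knob at the lever's end, 15 mm thick, 34 mm tall (61 to 95 mm above the counter), 60 mm from the lever axis, centre 79 mm above the counter.
- tumbler_0: Small clear glass, 62 mm tall, standing mouth down: 49 mm wide at the mouth (below), 38 mm at its closed base (on top), about 42 mm where gripped, 70 g. Origin at the centre of its closed base, so 62 mm above whatever it stands on; its z axis points down. Three or four of the four glasses are present.
- tumbler_1: Small clear glass, 62 mm tall, standing mouth down: 49 mm wide at the mouth (below), 38 mm at its closed base (on top), about 42 mm where gripped, 70 g. Origin at the centre of its closed base, so 62 mm above whatever it stands on; its z axis points down. Three or four of the four glasses are present.
- tumbler_2: Small clear glass, 62 mm tall, standing mouth down: 49 mm wide at the mouth (below), 38 mm at its closed base (on top), about 42 mm where gripped, 70 g. Origin at the centre of its closed base, so 62 mm above whatever it stands on; its z axis points down. Three or four of the four glasses are present.
- tumbler_3: Small clear glass, 62 mm tall, standing mouth down: 49 mm wide at the mouth (below), 38 mm at its closed base (on top), about 42 mm where gripped, 70 g. Origin at the centre of its closed base, so 62 mm above whatever it stands on; its z axis points down. Three or four of the four glasses are present.
- coasters: Bystander: stack of cork coasters, 70 mm wide, 19 mm high.
- tape: Bystander: roll of tape, 96 mm wide, 25 mm high, lying in front of the wooden tray. That tray is fixed, with 50 mm walls, from world x 0.46 to 0.69 m and from y -0.33 m to the right; the drink dispenser on it is 430 mm tall and its left side is at y -0.44 m.
Things that resemble listed ones, but are neither listed nor needed, are in the scene too. Leave any purple look-alike of the tumbler_1 alone. What is shaped like the tumbler_3 but red is not meant.

How it is judged:
By the outcome, as a careful person would: the job done as asked, in the order asked, and still so for the second after the job is handed in, with the robot touching nothing.
Of tumbler_0, tumbler_1, tumbler_2, tumbler_3 only 3 to 4 are there at a start; the rules pass over those that are not, and their reading is None.
At some moment in a run one of tumbler_0, tumbler_1, tumbler_2, tumbler_3 may be knocked a few centimetres aside while the robot is not near it.
It also fails if it takes over 210 s, if anything falls off the work surface, if the arm or the gripper's body presses on something with over 40 N, if the wrist force passes 120 N, or if a joint passes its speed limit or range.

## Robot

A 7-joint arm with a two-finger parallel gripper is mounted at the origin on a cart in front of the work surface, level with it; the furniture and walls round the work are solid. World frame = base frame: x ahead of the robot, y to its left, z up, the work surface at z = 0. Lengths are in m, angles in rad, forces in N, time in s.
With the tool pointing down it reaches from about 0.425 to 0.825 m from the base axis. Payload 3.6 kg.
Tool frame: the origin (TCP) lies where the fingers leave the gripper's body, on its centre line; the fingertips stand 73 mm ahead of it and the grasp point (between the pads) lies 54 mm ahead of it; x points along the fingers, y is the direction in which the jaws open and shut, and the axes are right-handed (so a half turn about x gives the same grasp; the last joint's range is limited). The gripper opens to 85 mm and grips with 20 to 120 N. Pads are 22 mm wide; open, the fingers measure 114 mm over their backs; the gripper's body (76 mm by 85 mm) begins 54 mm behind the grasp point. The pads swing forward as they close: fully open they stand 13 mm farther back than shut.
Start: joints at [-1.284, 0.615, -0.013, 1.423, 0.008, 1.103, -0.04], TCP at [0.201, 0.618, 0.304] pointing down, gripper open.
Joint ranges: [-3.12, 3.12], [-0.3, 2.06], [-1.34, 1.32], [0.26, 2.42], [-1.36, 4.5], [0.01, 1.98], [-2.84, 2.84]. Speed limits (rad/s): [2.79, 2.79, 3.14, 3.14, 3.14, 3.14, 3.14].

## Interface

Orientations are given as a unit quaternion [x, y, z, w].
In Python, from station import arm, snapshot, camera_info, ticket gives the robot as it stands. Calls block until the motion is done:
- arm.movep(position, orientation): joint-space move of the TCP to a pose.
- arm.line_to(position, velocity=0.15, ori=None): straight line of the TCP; ori=None keeps the orientation; velocity is the mean speed in m/s.
- arm.move_j(angles): joint-space move.
- arm.move_gripper(opening, effort=None): opening from 0.0 (shut) to 1.0 (fully open); effort is the grip in N (None keeps the last); returns when the fingers have stopped.
- arm.pause(seconds).
- arm.ik(position, orientation): joint angles nearest the present ones, or None.
- snapshot(name): name is "side" or "top"; returns the picture (420x560x3 uint8, blue, green, red); there is no depth.
- camera_info(name): a dict with "fx", "fy", "cx", "cy" (pixels), "R" (3x3) and "t" (3): a world point X has camera coordinates R X + t. Camera axes: x right, y down, z forward; pixel columns grow to the right and rows downward; lengths in m; the calibration is good to about 2 mm. A picture is of the moment at which its call begins. camera_info takes no time and is no camera call.
A pose or a line that the arm cannot do raises arm.MotionError and nothing moves.
- ticket.finish_job(): hands the job in, once; it reports no verdict.
Readings, each from a call of its own:
- arm.read_time(): time.
- arm.read_joint_positions(): joint angles.
- arm.read_dq(): joint speeds.
- arm.read_effort(): joint torques, N m.
- arm.read_tool_pos(): TCP position.
- arm.read_eef_rot(): TCP orientation.
- arm.read_ft_force(): force on the tool from outside, world axes, zero at the start.
- arm.read_wrist_torque(): the same for the moment, N m.
- arm.read_opening(): opening from 0.0 (shut) to 1.0 (fully open).
Only numpy, scipy, OpenCV 4.12 (cv2) and the standard library are available. Lean on these libraries where they do the work, as an engineer would, in place of code of your own. Each camera call takes 0.05 s, during which the arm holds its last target. There are 200 camera calls.

## Working session

There is one attempt and no reset: what is moved stays moved. The work goes in short steps, each a Python script; the robot and the scene stay as the last script left them, time stands still between calls to the robot, and variables do not carry over. Pictures are saved under pics/ and viewed, about 12 in all and at most 16, crops included, and the job is handed in when it is done.

```bash
ls; mkdir -p pics
python3 - <<'E'
from station import arm, snapshot, camera_info
import cv2
for n in("top","side"):
    im=snapshot(n); cv2.imwrite(f"pics/{n}0.png",im)
    c=camera_info(n); print(n,c)
print(arm.read_time(),arm.read_tool_pos(),arm.read_eef_rot())
E
```

```text
pics
top {'fx': 478.4041310462838, 'fy': 478.4041310462838, 'cx': 285.4444923963699, 'cy': 207.3160248448707, 'R': array([[-0.51579495, -0.85668075, -0.00732524],
       [-0.79763776,  0.48333099, -0.36078408],
       [ 0.31261729, -0.18024772, -0.9326206 ]]), 't': array([0.2810042 , 0.48126534, 1.31674881])}
side {'fx': 439.7225996033297, 'fy': 439.7225996033297, 'cx': 282.59338127611966, 'cy': 210.50651379699127, 'R': array([[ 0.96551998, -0.25895965,  0.0266657 ],
       [-0.08206246, -0.39996469, -0.91284938],
       [ 0.24705649,  0.87918607, -0.40742477]]), 't': array([-0.5420519 ,  0.12514594,  1.27232199])}
0.1 [0.20047499 0.61775072 0.30285204] [ 0.10964503  0.69853152 -0.11130623  0.69831412]
```

View pics/top0.png

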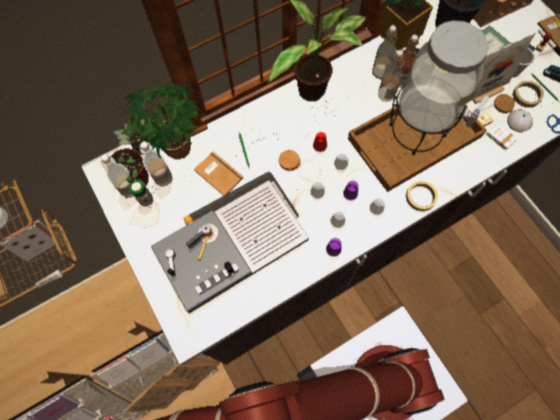

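View pics/side0.png

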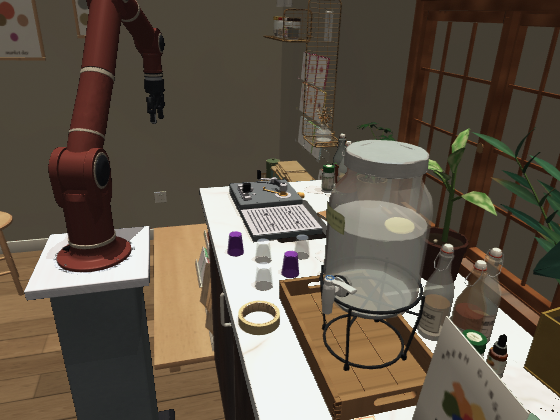

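Candidates in the top view: clear glasses at (318,188), (341,160), (338,218) and (378,206); purple look-alikes at (351,189) and (334,246), and a red one at (320,141), which I leave alone. The coasters are at (289,159) and the tape at (422,196). The next crop checks this choice.

Run:
```python
import cv2
im=cv2.imread("pics/top0.png")
a=cv2.resize(im[165:310,145:315],None,fx=4,fy=4,interpolation=cv2.INTER_CUBIC)
cv2.imwrite("pics/c1.png",a)
b=cv2.resize(im[120:265,270:450],None,fx=4,fy=4,interpolation=cv2.INTER_CUBIC)
cv2.imwrite("pics/c2.png",b)
```

```text
(no output)
```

View pics/c1.png

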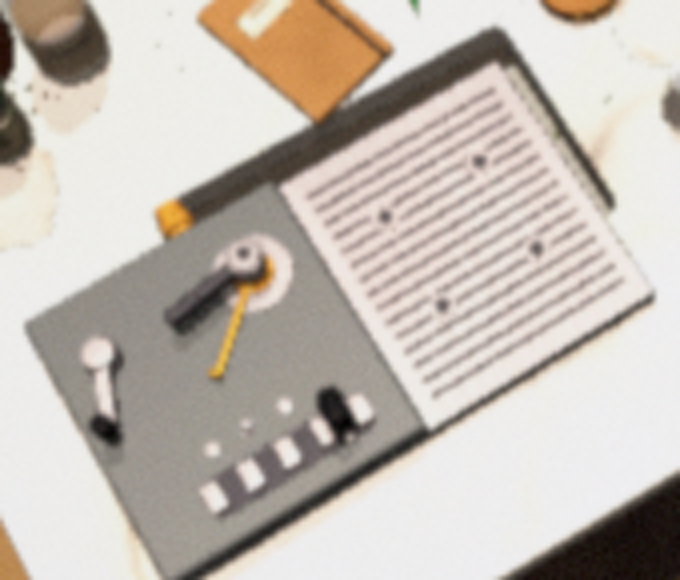

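View pics/c2.png

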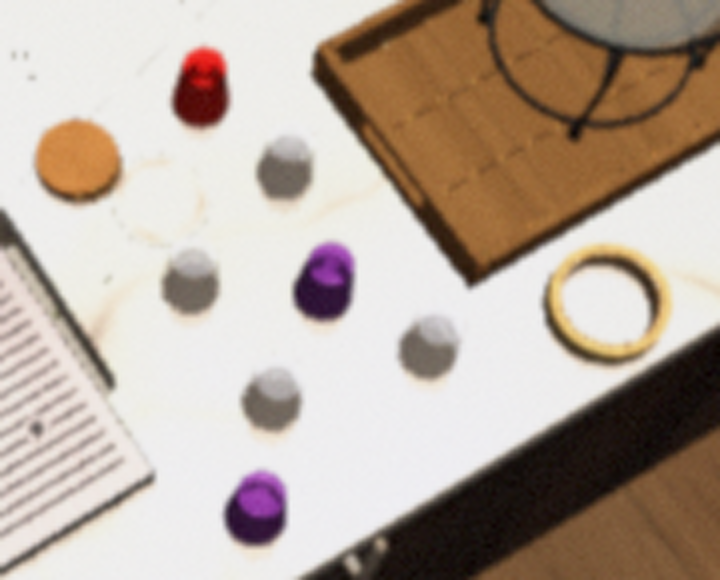

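Crop 1 shows the jets at about (280,205), (241,219), (279,227) and (256,241). The valve hub is at (206,228), with the brass pointer tip near (199,258). The slide knob is at (229,268), and three light dots sit near (198,277), (206,271) and (216,266). Crop 2 confirms four clear glasses, two purple and one red. To tell the standing pin from the plugs I'll average a few frames and fit the rinser pose.

```bash
cat > h.py <<'E'
from station import arm, snapshot, camera_info, ticket
import numpy as np, cv2
def avg(n,k=6): return np.mean([snapshot(n).astype(float) for _ in range(k)],0).clip(0,255).astype(np.uint8)
def cast(n,uv,z):
    c=camera_info(n); R=np.array(c['R']);t=np.array(c['t'])
    d=R.T@np.array([(uv[0]-c['cx'])/c['fx'],(uv[1]-c['cy'])/c['fy'],1]); o=-R.T@t
    return (o+d*(z-o[2])/d[2])
def proj(n,X):
    c=camera_info(n); p=np.array(c['R'])@np.asarray(X,float)+c['t']
    return np.array([c['fx']*p[0]/p[2]+c['cx'],c['fy']*p[1]/p[2]+c['cy']])
E
python3 - <<'E'
from h import *
t=avg("top");s=avg("side");cv2.imwrite("pics/topA.png",t);cv2.imwrite("pics/sideA.png",s)
# features: crop px -> full ; rinser xyz (mm)
F=[((480,161),None),((385,216),None),((537,248),None),((442,305),None)]
C=lambda p:(p[0]/4+145,p[1]/4+165)
J=[]
g=cv2.cvtColor(t,cv2.COLOR_BGR2GRAY).astype(float)
for p,_ in F:
    u,v=C(p);x0,y0=int(round(u)),int(round(v)); w=g[y0-3:y0+4,x0-3:x0+4]; m=np.clip(120-w,0,None)
    yy,xx=np.mgrid[-3:4,-3:4]; q=(x0+(m*xx).sum()/m.sum(),y0+(m*yy).sum()/m.sum()) 
    J.append(cast("top",q,.025)[:2]); print(C(p),q,J[-1].round(4))
J=np.array(J); 
print("pitch",[np.linalg.norm(J[a]-J[b]).round(4) for a,b in((0,1),(2,3),(0,2),(1,3))])
yd=(J[1]-J[0]+J[3]-J[2]); xd=(J[0]-J[2]+J[1]-J[3]); print("yaw",np.arctan2(-yd[0],yd[1]),np.arctan2(xd[1],xd[0]))
yaw=(np.arctan2(-yd[0],yd[1])+np.arctan2(xd[1],xd[0]))/2
R=np.array([[np.cos(yaw),-np.sin(yaw)],[np.sin(yaw),np.cos(yaw)]])
ctr=J.mean(0)
for nm,p,z in(("podRL",(27,325),.045),("podFL",(170,580),.045),("deckFR",(655,296),.025),("podRR",(275,185),.045),("podFR",(430,430),.045),("valvetop",(243,255),.09),("levtop",(98,350),.085),("knobtop",(333,400),.101),("dot",(212,449),.045),("dot",(246,425),.045),("dot",(285,405),.045)):
    print(nm,((cast("top",C(p),z)[:2]-ctr)@R*1000).round(1))
a=cv2.resize(t[248:288,180:240],None,fx=10,fy=10,interpolation=cv2.INTER_CUBIC)
b=cv2.resize(s[165:215,225:305],None,fx=7.5,fy=7.5,interpolation=cv2.INTER_CUBIC)
b=cv2.resize(b,(600,375))
cv2.imwrite("pics/c3.png",np.vstack([a[:220+180],b])[:, :][:800].astype(np.uint8)[:775])
E
python3 -c "
import cv2;i=cv2.imread('pics/c3.png');print(i.shape);cv2.imwrite('pics/c3.png',cv2.resize(i,None,fx=.77,fy=.77))"
```

```text
(265.0, 205.25) (np.float64(264.38461538461536), np.float64(205.0)) [0.6197 0.0308]
(241.25, 219.0) (np.float64(241.0), np.float64(218.92307692307693)) [0.6172 0.1151]
(279.25, 227.0) (np.float64(278.88), np.float64(226.72)) [0.5354 0.0287]
(255.5, 241.25) (np.float64(255.0), np.float64(241.0)) [0.5337 0.1134]
pitch [np.float64(0.0843), np.float64(0.0847), np.float64(0.0843), np.float64(0.0836)]
yaw 0.02510448393102561 0.022438063988608654
podRL [102.7 310.5]
podFL [-119.2  309.6]
deckFR [-123.6  -97.4]
podRR [100.5 101.4]
podFR [-125.4   99.7]
valvetop [ 47.2 150.3]
levtop [ 42.3 272.3]
knobtop [-84.3 149.4]
dot [-52.8 239.7]
dot [-50.6 210.4]
dot [-52.8 179.2]
(775, 600, 3)
```

View pics/c3.png

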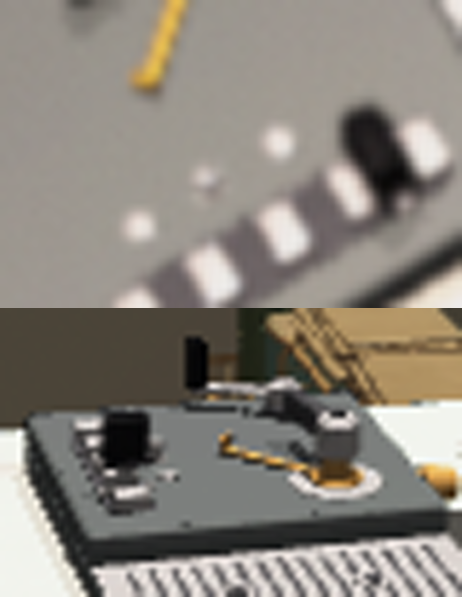

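The middle dot (about (207,271)) looks different from the two identical flat white plugs. Cast at pod height it also lands about 2 mm further along +x, as a raised top should. So the pin is at y 110, notch 2 (travel 0.06). Next I measure the pointer, the handle and the glasses.

```bash
cat >> h.py <<'E'
YAW=0.0238; ORG=None
_J=np.array([[0.6197,0.0308],[0.6172,0.1151],[0.5354,0.0287],[0.5337,0.1134]])
Rr=np.array([[np.cos(YAW),-np.sin(YAW)],[np.sin(YAW),np.cos(YAW)]])
ORG=_J.mean(0)+Rr@np.array([0,.100])
def W(x,y): return ORG+Rr@np.array([x,y])          # rinser (m) -> world xy
def toR(p): return (np.asarray(p)[:2]-ORG)@Rr
JETS=[W(-.042,-.142),W(-.042,-.058),W(.042,-.142),W(.042,-.058)]
from scipy.spatial.transform import Rotation as Ro
def down(a):
    c,s=np.cos(a),np.sin(a)
    return Ro.from_matrix(np.array([[0,c,s],[0,s,-c],[-1,0,0]])).as_quat()
def glasses(img,deck=False):
    hsv=cv2.cvtColor(img,cv2.COLOR_BGR2HSV)
    m=((hsv[...,1]<45)&(hsv[...,2]<205)&(hsv[...,2]>70)).astype(np.uint8)
    m=cv2.morphologyEx(m,cv2.MORPH_OPEN,np.ones((3,3),np.uint8))
    n,l,st,ce=cv2.connectedComponentsWithStats(m); out=[]
    for i in range(1,n):
        p=cast("top",ce[i],.029)
        if .40<p[0]<.85 and -.35<p[1]<.02 and 60<st[i,4]<400: out.append((p[:2].round(4),st[i].tolist(),ce[i].round(1)))
    return out
E
python3 - <<'E'
from h import *
t=cv2.imread("pics/topA.png"); print("org",ORG)
for g in glasses(t): print(g, np.hypot(*g[0]).round(3))
hsv=cv2.cvtColor(t,cv2.COLOR_BGR2HSV)
m=(hsv[...,0]>12)&(hsv[...,0]<32)&(hsv[...,1]>110)&(hsv[...,2]>90); m[:225]=0;m[270:]=0;m[:,:185]=0;m[:,225:]=0
ys,xs=np.nonzero(m); P=np.array([toR(cast("top",(x,y),.048))-[.05,.05] for x,y in zip(xs,ys)])
r=np.hypot(*P.T); q=np.arctan2(-P[:,0],P[:,1]); 
for a,b in((.02,.035),(.035,.05),(.05,.065),(.065,.08),(.08,.1)):
    k=(r>a)&(r<b); print("ptr",a,b,k.sum(),q[k].mean().round(3),q[k].std().round(3))
k=(r>.03)&(r<.08);c=P[k]-P[k].mean(0);u=np.linalg.svd(c)[2][0];print("line dir",np.arctan2(-u[0],u[1]),"perp off mm",1000*np.cross(u,P[k].mean(0)))
m=(hsv[...,2]<75); m[:225]=0;m[250:]=0;m[:,:183]=0;m[:,204:]=0
ys,xs=np.nonzero(m); P=np.array([toR(cast("top",(x,y),.086))-[.05,.05] for x,y in zip(xs,ys)]); r=np.hypot(*P.T); q=np.arctan2(-P[:,0],P[:,1]); k=(r>.03)&(r<.08); print("handle",k.sum(),np.median(q[k]),r.max())
for j,p in enumerate(JETS): print(j,p.round(4))
print(Ro.from_quat(arm.read_eef_rot()).as_matrix().round(2))
E
```

```text
org [0.57412022 0.17197168]
(array([ 0.6309, -0.2598]), [335, 155, 13, 6, 62], array([341., 158.])) 0.682
(array([ 0.4414, -0.2652]), [369, 200, 16, 9, 104], array([376.3, 204.3])) 0.515
(array([ 0.467 , -0.1436]), [332, 213, 14, 9, 86], array([338.8, 216.8])) 0.489
ptr 0.02 0.035 11 0.748 0.065
ptr 0.035 0.05 12 0.756 0.052
ptr 0.05 0.065 11 0.741 0.034
ptr 0.065 0.08 13 0.745 0.03
ptr 0.08 0.1 6 0.732 0.033
line dir 0.7329782945853135 perp off mm 0.6980122616162925
handle 61 0.37616214045774277 0.07154833690072346
0 [0.5355 0.029 ]
1 [0.5335 0.113 ]
2 [0.6195 0.031 ]
3 [0.6175 0.115 ]
[[-0.    0.31  0.95]
 [-0.    0.95 -0.31]
 [-1.   -0.   -0.  ]]<stdin>:10: DeprecationWarning: Arrays of 2-dimensional vectors are deprecated. Use arrays of 3-dimensional vectors instead. (deprecated in NumPy 2.0)
```

Run:
```python
from h import *
t=cv2.imread("pics/topA.png");hsv=cv2.cvtColor(t,cv2.COLOR_BGR2HSV)
for u in(338,341): print(u,[(int(a),int(b)) for a,b in hsv[(205 if u==338 else 148):(232 if u==338 else 175),u,1:]])
print(hsv[219,325:352,1:].tolist())
print("handle end",[ (lambda p:(np.hypot(*p),np.arctan2(-p[0],p[1])))(toR(cast("top",uv,.086))-.05) for uv in((188.75,241.5),(188.75,243.75),(187.5,243))])
print(hsv[233:252,184:206,2])
```

```text
338 [(3, 238), (3, 238), (3, 237), (3, 236), (1, 237), (2, 236), (2, 227), (5, 207), (5, 204), (6, 199), (8, 183), (10, 177), (10, 176), (13, 173), (21, 157), (40, 129), (48, 116), (45, 114), (49, 114), (45, 114), (44, 116), (44, 122), (41, 162), (38, 216), (28, 235), (23, 238), (11, 238)]
341 [(5, 238), (5, 238), (3, 238), (1, 237), (2, 236), (1, 227), (5, 209), (5, 200), (6, 198), (9, 190), (10, 178), (16, 159), (35, 132), (47, 115), (46, 110), (46, 111), (48, 111), (41, 111), (46, 110), (44, 111), (46, 117), (46, 156), (38, 206), (35, 227), (30, 231), (20, 235), (12, 237)]
[[2, 239], [1, 238], [1, 239], [2, 238], [3, 229], [17, 175], [34, 129], [46, 111], [48, 106], [49, 110], [42, 114], [34, 126], [30, 145], [21, 157], [16, 161], [14, 160], [20, 156], [31, 146], [35, 132], [26, 146], [9, 200], [1, 233], [1, 238], [1, 238], [1, 238], [0, 238], [1, 238]]
handle end [(np.float64(0.06095496740842226), np.float64(0.14393197517385828)), (np.float64(0.06520443313379283), np.float64(0.22743890968495234)), (np.float64(0.06637556396277133), np.float64(0.16316414211856425))]
[[147 147 147 1
[... 1052 characters left out ...]
3  62  87 114 126 132 138 150
  176 219 220 162]
 [149 140 113  85  63  43  39  47  55  60  75  90 115 127 130 139 148 159
  188 226 214 156]
 [149 147 134 105  64  42  45  56  59  74 108 120 126 130 138 146 152 166
  202 223 186 150]
 [150 150 147 132  96  64  54  61  77  95 120 129 134 141 148 152 153 172
  218 220 163 145]
 [151 151 152 147 125  92  82  90 112 121 127 135 146 150 153 153 154 180
  224 215 161 149]
 [150 150 151 148 134 121 116 120 126 131 136 140 149 153 153 154 164 200
  221 189 156 153]
 [150 151 151 148 137 130 126 128 131 137 146 149 151 153 152 153 172 218
  220 164 149 155]
 [151 152 151 150 144 133 129 131 139 148 152 153 153 153 153 156 181 224
  215 161 150 156]]
```

```bash
sed -i 's/<45)&(hsv\[...,2\]<205)&(hsv\[...,2\]>70)/<75)\&(hsv[...,2]<218)\&(hsv[...,2]>80)/' h.py
python3 - <<'E'
from h import *
t=cv2.imread("pics/topA.png");hsv=cv2.cvtColor(t,cv2.COLOR_BGR2HSV)
for g in glasses(t): print(g, np.hypot(*g[0]).round(3))
v=hsv[...,2];m=(v>90)&(v<107);m[:233]=0;m[246:]=0;m[:,:185]=0;m[:,200:]=0
n,l,st,ce=cv2.connectedComponentsWithStats(m.astype(np.uint8));i=1+st[1:,4].argmax();ys,xs=np.nonzero(l==i)
P=np.array([toR(cast("top",(x,y),.086))-.05 for x,y in zip(xs,ys)]);c=P.mean(0);u=np.linalg.svd(P-c)[2][0]
print(len(P),"handle by centroid",np.arctan2(-c[0],c[1]),"line",np.arctan2(-u[0],u[1]),np.hypot(*P.T).max())
# purple/red positions
for nm,lo,hi in(("purple",125,160),("red",0,6)):
    mm=((hsv[...,0]>=lo)&(hsv[...,0]<=hi)&(hsv[...,1]>120)).astype(np.uint8);mm[:120]=0;mm[265:]=0;mm[:,:300]=0;mm[:,370:]=0
    n,l,st,ce=cv2.connectedComponentsWithStats(mm)
    for i in range(1,n):
        if st[i,4]>40: print(nm,cast("top",ce[i],.029)[:2].round(3),ce[i].round(0))
E
```

```text
(array([ 0.6184, -0.2516]), [334, 154, 15, 17, 206], array([341. , 162.2])) 0.668
(array([ 0.6086, -0.0313]), [271, 181, 28, 38, 225], array([283.4, 197.7])) 0.609
(array([ 0.5752, -0.1343]), [310, 182, 15, 17, 206], array([317.2, 190.4])) 0.591
(array([ 0.4344, -0.2614]), [369, 199, 16, 16, 208], array([376.6, 206.6])) 0.507
(array([ 0.461 , -0.1353]), [330, 212, 16, 16, 204], array([337.6, 219.7])) 0.48
35 handle by centroid 0.1588997321748728 line 0.16204026370842595 0.07141961745249688
purple [ 0.522 -0.225] [351. 190.]
purple [ 0.395 -0.078] [334. 247.]
red [ 0.717 -0.235] [320. 141.]
```

```bash
cat >> h.py <<'E'
G=.054
def go(xy,z,a,line=True,v=.15):
    p=[xy[0],xy[1],z+G]                 # z = height of grasp point
    if line: arm.line_to(p,v,down(a))
    else: arm.movep(p,down(a))
def rep(s=""): print(s,"t",round(arm.read_time(),1),"tcp",arm.read_tool_pos().round(4) if hasattr(arm.read_tool_pos(),'round') else arm.read_tool_pos(),"F",np.round(arm.read_ft_force(),1),"open",round(arm.read_opening(),3))
E
python3 - <<'E'
from h import *
a=np.pi/2+YAW; s=W(-.085,.05); d=W(-.085,.11)
go(s,.20,a,False); go(s,.12,a); arm.move_gripper(.5,20); go(s,.087,a,v=.08); rep("at knob")
arm.move_gripper(0,25); rep("gripped")
cv2.imwrite("pics/g1.png",snapshot("side"))
go(s,.087+.019,a,v=.05); rep("lifted")
go(d,.087+.019,a,v=.06); rep("over")
cv2.imwrite("pics/g2.png",snapshot("side"))
go(d,.087+.002,a,v=.04); rep("down")
E
python3 -c "
import cv2,numpy as np
a=[cv2.resize(cv2.imread(f'pics/g{i}.png')[120:240,200:320],None,fx=3.2,fy=3.2) for i in(1,2)]
cv2.imwrite('pics/g12.png',np.hstack(a))"
```

```text
at knob t 4.2 tcp [0.488  0.2199 0.1408] F [-0.5 -0.4 -0.4] open 0.499
gripped t 4.6 tcp [0.4883 0.2201 0.1416] F [-0.8  0.2  2.1] open 0.186
lifted t 5.2 tcp [0.4882 0.2198 0.1602] F [ 2.   0.1 -2.5] open 0.186
over t 6.3 tcp [0.4867 0.2796 0.1601] F [ 3.6  0.3 -1.8] open 0.18
down t 6.9 tcp [0.4868 0.2798 0.1428] F [ 4.3  0.4 -2. ] open 0.188
```

View pics/g12.png

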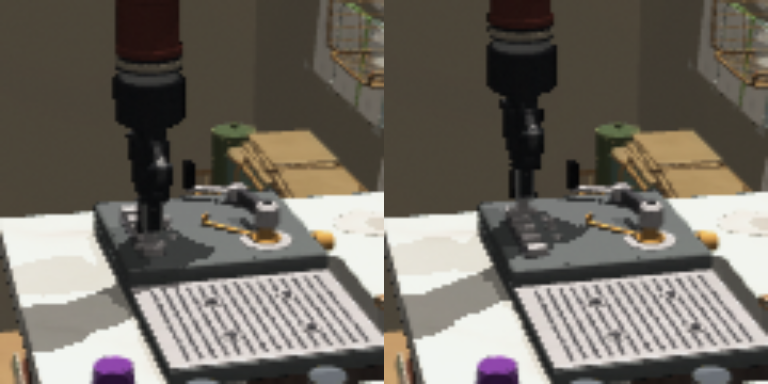

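The side crops show the knob gripped and lifted, and moved along the rack; the opening of 0.186 × 85 = 15.8 mm matches the knob's 16 mm. Now I release it and check.

Run:
```python
from h import *
a=np.pi/2+YAW; d=W(-.085,.11)
arm.move_gripper(.45); arm.pause(.2); go(d,.12,a,v=.1)
# on to valve start
q=.16; th=YAW+q   # handle dir (-sin q,cos q): jaw dir is perpendicular -> angle YAW+q
p=W(.05-.058*np.sin(q),.05+.058*np.cos(q))
go(d,.2,a); 
j=[arm.ik([*p,.2],down(x)) for x in(th,th+np.pi,th-np.pi)]
for k,x in zip(j,(th,th+np.pi,th-np.pi)): print(x, None if k is None else np.round(k,2))
print(np.round(arm.read_joint_positions(),2)); rep()
arm.line_to([.45,.0,.35],.3)
t=avg("top",4);s=avg("side",4);cv2.imwrite("pics/t2.png",t);cv2.imwrite("pics/s2.png",s);rep()
A=cv2.resize(t[225:300,165:245],None,fx=6,fy=6,interpolation=3);B=cv2.resize(s[165:215,225:305],None,fx=5,fy=5,interpolation=3)
B=cv2.copyMakeBorder(B,0,200,0,0,cv2.BORDER_CONSTANT);A=A[:450]
cv2.imwrite("pics/c4.png",np.hstack([A[:450,:400],B[:450]]))
print("knob top expected px",proj("top",[*d,.101]),proj("top",[*d,.112]))
```

```text
0.18380000000000002 [-0.66  0.78  0.36  1.47 -0.31  0.95 -0.03]
3.3253926535897933 [-0.2   0.8  -0.48  1.45  0.41  0.99  2.54]
-2.957792653589793 [-0.2   0.8  -0.48  1.45  0.41  0.99  2.54]
[-0.55  0.53 -0.02  1.75  0.01  0.86  1.02]
 t 8.6 tcp [0.4859 0.2796 0.253 ] F [ 0.4  0.1 -0.3] open 0.45
 t 10.2 tcp [0.45   0.0005 0.3498] F [ 0.1 -0.2  0.2] open 0.453
knob top expected px [209.40117602 276.69859125] [208.77811445 275.7953345 ]
```

View pics/c4.png

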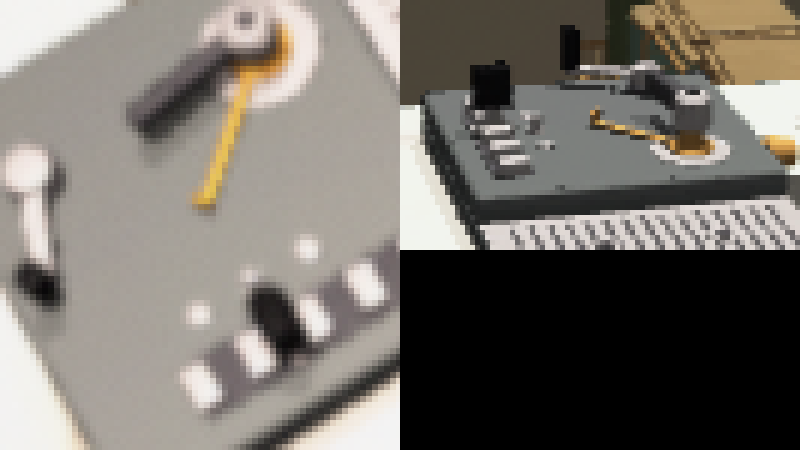

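Top crop: the knob sits between teeth in front of the middle socket. Side crop: an upright pin is near (530,118) and a flat plug near (545,145). I check both numerically.

Run:
```python
from h import *
f=lambda X:((proj("side",X)-[225,165])*5+[400,0]).round(0)
for y in(.08,.11,.14): print(y,"foot",f([*W(-.052,y),.045]),"top14",f([*W(-.052,y),.059]))
d=W(-.085,.11)
print("knob bottom/top front seated", [f([*(d+Rr@np.array([dx,-.008])),.086+dz]) for dx in(-.014,.014) for dz in(-.015,.015)])
s=cv2.imread("pics/s2.png").max(2); print(s[176:190,239:250])
```

```text
0.08 foot [546. 147.] top14 [546. 129.]
0.11 foot [537. 132.] top14 [537. 114.]
0.14 foot [528. 118.] top14 [528. 100.]
knob bottom/top front seated [array([476., 108.]), array([476.,  69.]), array([514., 105.]), array([514.,  66.])]
[[ 75  75  75  75  75  75  75  75  74  75  75]
 [ 75  75  75  75  75  21  11  71  75  75  75]
 [ 22  18  22  15  25  25  25  24  71  75  75]
 [ 18  10  14  13  11  10   8   7  71  75  75]
 [ 18   7   8   8   8   8   8   7  71  75  75]
 [ 18   7   7   7   7   8   8   8  71  75  75]
 [ 34  10   8   7   7   8   7   7  56 122 126]
 [ 68  17   8   8   8   8   7   8  56 122 126]
 [ 62  11   7   7   7   6   8   8  87 124 126]
 [ 58   8   6   7   7   8   7   8  68 122 127]
 [ 38  23  13  25  26  19  57  59  58 122 127]
 [ 89 181 150  76  64  65 109 125 126 127 173]
 [ 70 158 125  72  64  65  87 123 126 126 140]
 [ 79  69  65  66  65  65  71  99 120 127 126]]
```

The pin is at y = 110 (expected foot (537,132), top (537,114), as seen). The knob's top edge at crop row about 65 matches the seated height (66 to 69). Next, the valve.

Run:
```python
from h import *
P=lambda q:W(.05-.058*np.sin(q),.05+.058*np.cos(q))
q0,q1=.16,.742
go(P(q0),.25,q0+YAW,False); arm.move_gripper(.6); go(P(q0),.12,q0+YAW,v=.2); go(P(q0),.08,q0+YAW,v=.1); rep("at")
arm.move_gripper(0,25); rep("grip")
for q in np.linspace(q0,q1,7)[1:]: go(P(q),.08,q+YAW,v=.06)
rep("turned"); 
arm.move_gripper(.4); go(P(q1),.12,q1+YAW,v=.1); go(P(q1),.2,q1+YAW,v=.2)
arm.line_to([.45,0.,.35],.3); rep()
t=avg("top",4);cv2.imwrite("pics/t3.png",t)
A=cv2.resize(t[220:270,180:240],None,fx=8,fy=8,interpolation=3)
cv2.imwrite("pics/c5.png",A)
v=cv2.cvtColor(t,cv2.COLOR_BGR2HSV)[...,2]
print("expected end px",[proj("top",[*W(.05-r*np.sin(q1),.05+r*np.cos(q1)),z]).round(1) for r,z in((.072,.086),(.085,.057),(0,.086))])
```

```text
at t 13.3 tcp [0.6126 0.2802 0.1344] F [-0.4  0.9  0.2] open 0.599
grip t 13.7 tcp [0.6127 0.2803 0.1348] F [-0.5 -1.1  3.3] open 0.132
turned t 15.2 tcp [0.5835 0.2653 0.1347] F [-0.4 -0.1  6.8] open 0.135
 t 17.9 tcp [0.4502 0.0015 0.3492] F [-0.4  0.8 -1. ] open 0.401
expected end px [array([197.6, 251.5]), array([197.9, 258.4]), array([205.6, 228.4])]
```

View pics/c5.png

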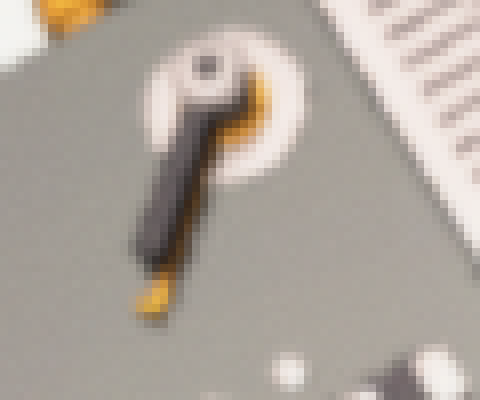

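The handle now lies over the pointer, with the brass tab showing beyond its end at about (199,257). I measure the remaining angle and the glasses.

Run:
```python
from h import *
t=cv2.imread("pics/t3.png");hsv=cv2.cvtColor(t,cv2.COLOR_BGR2HSV);v=hsv[...,2]
c=toR([.5835,.2653])-.05;print("tcp angle",np.arctan2(-c[0],c[1]),np.hypot(*c))
m=(v>78)&(v<112)&(hsv[...,1]<60);m[:234]=0;m[254:]=0;m[:,:194]=0;m[:,210:]=0
n,l,st,ce=cv2.connectedComponentsWithStats(m.astype(np.uint8));i=1+st[1:,4].argmax();ys,xs=np.nonzero(l==i)
P=np.array([toR(cast("top",(x,y),.086))-.05 for x,y in zip(xs,ys)]);c=P.mean(0);u=np.linalg.svd(P-c)[2][0]
print(len(P),st[i],"handle",np.arctan2(-c[0],c[1]),"line",np.arctan2(-u[0],u[1]),np.hypot(*P.T).max())
m=(hsv[...,0]>12)&(hsv[...,0]<32)&(hsv[...,1]>110);m[:252]=0;m[262:]=0;m[:,:190]=0;m[:,210:]=0
ys,xs=np.nonzero(m)
for z in(.048,.054):
    P=np.array([toR(cast("top",(x,y),z))-.05 for x,y in zip(xs,ys)]);c=P.mean(0);print("tab",np.arctan2(-c[0],c[1]),np.hypot(*c))
for g in glasses(t): print(g)
```

```text
tcp angle 0.7280633829605024 0.05771027733268499
47 [197 234   9  18  47] handle 0.7540972152785482 line 0.7215614516447555 0.07112895581958349
tab 0.7401424547900336 0.07501170477179087
tab 0.7604275626324595 0.07631509894205844
(array([ 0.6603, -0.0308]), [266, 179, 16, 15, 104], array([274.8, 184.8]))
(array([ 0.4611, -0.13  ]), [330, 212, 15, 16, 159], array([336.1, 220.5]))
```

The handle reads about 0.74 and the tab 0.74 to 0.76, so they agree. Glass D is hidden by nothing, but the others are behind the arm, so I'll look from an arm-left pose and pick the first one.

```bash
cat >> h.py <<'E'
OTH=[(.522,-.225),(.395,-.078),(.717,-.235)]
def look(tag):
    arm.line_to([.42,.36,.36],.35,down(1.2)); t=avg("top",3); cv2.imwrite(f"pics/{tag}.png",t)
    g=[x for x in glasses(t) if abs(x[1][4]-205)<60 and x[0][1]<-.05]
    for x in g: print("glass",x[0],x[1][4])
    return [x[0] for x in g]
def choose(p,others,cand):
    best=None
    for a in cand:
        u=np.array([np.cos(a),np.sin(a)])
        c=min([np.hypot(*(p+s*k*u-o)) for s in(-1,1) for k in(.03,.055) for o in map(np.array,others)])
        for b in(a,a-np.pi):
            if arm.ik([*p,.038+G],down(b)) is not None and arm.ik([*p,.2],down(b)) is not None:
                if best is None or c>best[0]: best=(c,b)
    return best
def pick(p,others):
    c,a=choose(p,others,np.linspace(0,np.pi,13)[:-1]); print("clear",round(c,3),"a",round(a,2))
    arm.move_gripper(.8,30); go(p,.22,a,False); go(p,.10,a,v=.2); go(p,.038,a,v=.1); rep("at")
    arm.move_gripper(0,30); rep("grip"); go(p,.20,a,v=.15); rep("up")
def place(j):
    p=JETS[j]
    for a in(YAW+np.pi/4,YAW-np.pi/4,YAW+3*np.pi/4,YAW-3*np.pi/4):
        if all(arm.ik([*p,z+G],down(a)) is not None for z in(.20,.063)): break
    print("a",a); go(p,.20,a,False); go(p,.10,a,v=.15); go(p,.0635,a,v=.06); rep("low")
    arm.move_gripper(.72); arm.pause(.2); go(p,.10,a,v=.1); go(p,.2,a,v=.2); rep("left")
E
python3 - <<'E'
from h import *
g=look("p1")
p=max(g,key=lambda x:x[1]); print("picking",p)
oth=[x for x in g if x is not p]+OTH
pick(p,oth)
E
```

```text
glass [ 0.6191 -0.2512] 180
glass [ 0.5805 -0.0882] 183
glass [ 0.4342 -0.2609] 196
glass [ 0.4603 -0.1343] 189
picking [ 0.5805 -0.0882]
clear 0.118 a 2.36
at t 23.1 tcp [ 0.581  -0.0882  0.0926] F [ 0.6 -0.4  0.3] open 0.803
grip t 23.5 tcp [ 0.5814 -0.0885  0.0931] F [ 1.3 -0.9  5.1] open 0.488
up t 24.7 tcp [ 0.5798 -0.0882  0.2529] F [-0.5 -0.1 -1.2] open 0.479
```

Glass B had been knocked 46 mm aside, and it was picked at its new place (opening 41 mm, as expected). I place it on jet 3 and look.

Run:
```python
from h import *
place(3); g=look("p2")
t=cv2.imread("pics/p2.png"); cv2.imwrite("pics/c6.png",cv2.resize(t[140:270,200:400],None,fx=4,fy=4,interpolation=3))
for j in range(4): print(j,"base px",((proj("top",[*JETS[j],.087])-[200,140])*4).round(0),"foot",((proj("top",[*JETS[j],.025])-[200,140])*4).round(0))
```

```text
a 0.8091981633974483
low t 27.7 tcp [0.6167 0.1149 0.1179] F [-3.4 -0.5  6.3] open 0.485
left t 29.4 tcp [0.6166 0.115  0.2526] F [-0.1  0.7 -0.4] open 0.718
glass [ 0.6191 -0.2512] 180
glass [ 0.4341 -0.2612] 197
glass [ 0.4605 -0.1343] 190
0 base px [313. 320.] foot [315. 347.]
1 base px [215. 379.] foot [221. 404.]
2 base px [253. 230.] foot [257. 260.]
3 base px [156. 287.] foot [164. 315.]
```

View pics/c6.png

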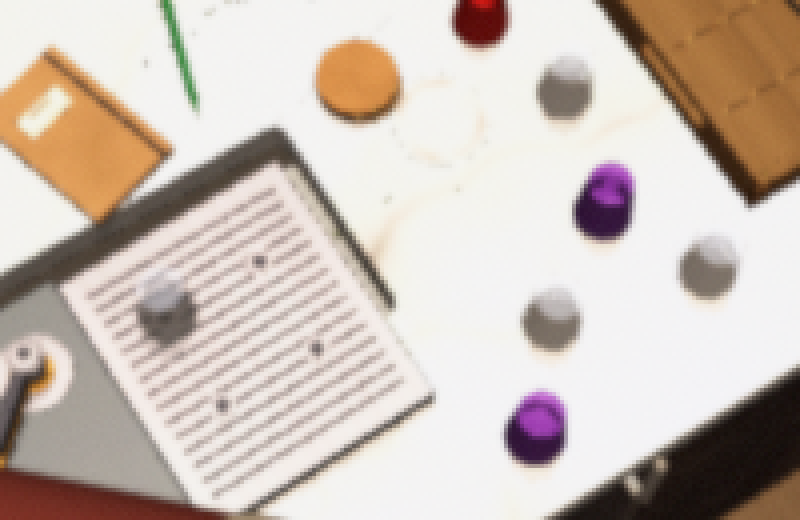

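Run:
```python
from h import *
for uv in((241.75,216.5),(241.75,217.5)): print(cast("top",uv,.054), JETS[3])
a=cv2.imread("pics/p2.png").astype(int);b=cv2.imread("pics/p1.png").astype(int)
m=(np.abs(a-b).sum(2)>60).astype(np.uint8);m[:195]=0;m[235:]=0;m[:,:225]=0;m[:,262:]=0
m=cv2.morphologyEx(m,cv2.MORPH_CLOSE,np.ones((3,3)));n,l,st,ce=cv2.connectedComponentsWithStats(m)
i=1+st[1:,4].argmax();print(st[i],ce[i],cast("top",ce[i],.054)[:2],(cast("top",ce[i],.054)[:2]-JETS[3])*1000)
```

```text
[0.61230337 0.11216084 0.054     ] [0.6174886  0.11498761]
[0.60951104 0.11371905 0.054     ] [0.6174886  0.11498761]
[234 207  16  23 251] [241.19920319 218.34661355] [0.60800736 0.11645096] [-9.48124111  1.46334499]
```

The placed glass reads within about 4 mm of the jet, close to the measuring noise. I go on with the rest.

Run:
```python
from h import *
g=look("p3")
for k,j in enumerate((1,2)):
    p=max(g,key=lambda x:x[1]) if k==0 else max(g,key=lambda x:x[0])
    print("picking",p); pick(p,[x for x in g if x is not p]+OTH)
    if not .44<arm.read_opening()<.53: print("BAD GRIP"); break
    place(j); g=look(f"p{4+k}")
```

```text
glass [ 0.619  -0.2511] 179
glass [ 0.4338 -0.2605] 192
glass [ 0.4605 -0.1343] 190
picking [ 0.4605 -0.1343]
clear 0.088 a 0.79
at t 34.6 tcp [ 0.4609 -0.1345  0.0925] F [0.1 0.4 0. ] open 0.804
grip t 35.0 tcp [ 0.4609 -0.1344  0.0928] F [ 0.3 -0.4  6.9] open 0.485
up t 36.2 tcp [ 0.46   -0.134   0.2532] F [ 0.9 -0.1 -0. ] open 0.484
a 0.8091981633974483
low t 38.8 tcp [0.5327 0.113  0.1175] F [-2.7  0.4  5.6] open 0.482
left t 40.5 tcp [0.5326 0.1131 0.2528] F [-0.   0.2  0.2] open 0.722
glass [ 0.6191 -0.2512] 180
glass [ 0.4342 -0.2609] 196
picking [ 0.6191 -0.2512]
clear 0.097 a 1.57
at t 45.7 tcp [ 0.6195 -0.2516  0.0925] F [ 0.4  0.2 -0.1] open 0.798
grip t 46.0 tcp [ 0.6197 -0.2517  0.0931] F [ 0.  -0.7  4.3] open 0.48
up t 47.3 tcp [ 0.6186 -0.2508  0.2527] F [ 0.1  0.6 -0.4] open 0.48
a 0.8091981633974483
low t 50.0 tcp [0.6187 0.0313 0.1179] F [-3.1  0.4  6.5] open 0.485
left t 51.6 tcp [0.6187 0.0314 0.2526] F [-0.2 -1.1 -1. ] open 0.72
glass [ 0.4341 -0.2608] 195
```

Run:
```python
from h import *
g=look("p6"); p=g[0]; pick(p,OTH)
if .44<arm.read_opening()<.53:
    place(0); print(look("p7")); s=avg("side",4); cv2.imwrite("pics/s7.png",s); t=cv2.imread("pics/p7.png")
    A=cv2.resize(t[190:260,215:305],None,fx=4.4,fy=4.4,interpolation=3);B=cv2.resize(s[175:245,225:325],None,fx=4,fy=4,interpolation=3)
    h=max(A.shape[0],B.shape[0]);f=lambda I:cv2.copyMakeBorder(I,0,h-I.shape[0],0,0,cv2.BORDER_CONSTANT)
    cv2.imwrite("pics/c7.png",np.hstack([f(A),f(B)]))
    for j in range(4):
        T=(proj("top",[*JETS[j],.087])-[215,190])*4.4; S=(proj("side",[*JETS[j],.087])-[225,175])*4+[A.shape[1],0]; S2=(proj("side",[*JETS[j],.025])-[225,175])*4+[A.shape[1],0]
        print(j,"top base",T.round(),"side base",S.round(),"side foot",S2.round())
```

```text
glass [ 0.4339 -0.2608] 194
clear 0.096 a 1.83
at t 57.5 tcp [ 0.4343 -0.2611  0.0926] F [ 0.2  0.2 -0. ] open 0.801
grip t 57.8 tcp [ 0.4345 -0.2613  0.0929] F [-0.1 -0.3  4.6] open 0.483
up t 59.1 tcp [ 0.4334 -0.2603  0.2531] F [ 0.4  0.3 -0.3] open 0.483
a 0.8091981633974483
low t 61.9 tcp [0.5348 0.0293 0.1177] F [-2.8  2.6  6.8] open 0.484
left t 63.6 tcp [0.5348 0.0295 0.2528] F [-0.5 -0.4 -0. ] open 0.72
[]
0 top base [279. 132.] side base [588. 130.] side foot [587. 200.]
1 top base [170. 196.] side base [562.  90.] side foot [561. 158.]
2 top base [213.  33.] side base [689. 120.] side foot [686. 190.]
3 top base [106.  96.] side base [658.  82.] side foot [655. 149.]
```

View pics/c7.png

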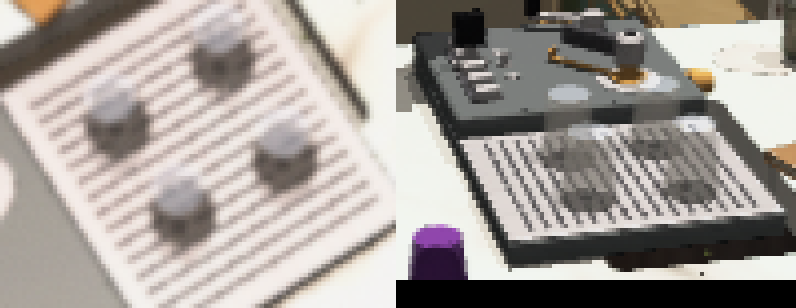

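All four glasses stand over the jets. Top bases are at about (118,100), (224,40), (287,137) and (182,200) in the crop, roughly 2 px right of expected, and the side view is within 0 to 2 px. I triangulate from the two views to see whether the offset is real.

Run:
```python
from h import *
def tri(ut,us):
    r=[]
    for n,u in(("top",ut),("side",us)):
        a,b=cast(n,u,0),cast(n,u,.1); d=(b-a)/np.linalg.norm(b-a); r.append((a,d))
    M=sum(np.eye(3)-np.outer(d,d) for a,d in r); v=sum((np.eye(3)-np.outer(d,d))@a for a,d in r)
    return np.linalg.solve(M,v)
ft=lambda p:(p[0]/4.4+215,p[1]/4.4+190); fs=lambda p:((p[0]-396)/4+225,p[1]/4+175)
for j,a,b in((1,(182,200),(570,92)),(0,(287,137),(588,131)),(2,(224,40),(697,122))):
    X=tri(ft(a),fs(b)); print(j,"base3d",X.round(4),"err mm",((X[:2]-JETS[j])*1000).round(1))
s=cv2.cvtColor(cv2.imread("pics/sideA.png"),cv2.COLOR_BGR2GRAY).astype(float)
for j in range(4):
    e=proj("side",[*JETS[j],.025]);x0,y0=np.round(e).astype(int);w=s[y0-3:y0+4,x0-5:x0+6];m=np.clip(95-w,0,None)
    yy,xx=np.mgrid[-3:4,-5:6];q=(x0+(m*xx).sum()/m.sum(),y0+(m*yy).sum()/m.sum()) if m.sum() else None
    print(j,"side jet exp",e.round(1),"seen",q, (cast("side",q,.025)[:2]-JETS[j])*1000)
# glass silhouette in top: diff against empty deck, cast of topmost/side limits
a=cv2.imread("pics/p7.png").astype(int);b=cv2.imread("pics/topA.png").astype(int)
d=np.abs(a-b).sum(2)
for j in range(4):
    e=proj("top",[*JETS[j],.054]); y=int(round(e[1])); row=d[y-3:y+3,int(e[0])-14:int(e[0])+15].mean(0); k=np.nonzero(row>70)[0]
    print(j,"exp col",e[0].round(1),"seen",k.min()+int(e[0])-14,k.max()+int(e[0])-14)
```

```text
1 base3d [0.5336 0.1069 0.0859] err mm [ 0.1 -6.1]
0 base3d [0.5321 0.0259 0.0866] err mm [-3.4 -3.1]
2 base3d [0.6185 0.0256 0.0854] err mm [-1.  -5.4]
0 side jet exp [272.7 225. ] seen (np.float64(272.1578947368421), np.float64(224.39473684210526)) [-0.75748436  4.66607436]
1 side jet exp [266.2 214.4] seen (np.float64(265.82142857142856), np.float64(213.96428571428572)) [-0.52608255  4.06421572]
2 side jet exp [297.4 222.4] seen (np.float64(297.012987012987), np.float64(221.87012987012986)) [-0.17622093  4.3137703 ]
3 side jet exp [289.9 212.1] seen (np.float64(289.48837209302326), np.float64(211.53488372093022)) [0.16557624 5.22974492]
0 exp col 278.6 seen 272 286
1 exp col 254.5 seen 249 263
2 exp col 263.9 seen 258 272
3 exp col 240.1 seen 234 248
```

The glasses read 3 to 6 mm to the right of the jet centres, within the 13 mm that keeps each mouth fully round its rose, and the two views differ by about as much. I accept that. Next, the start lever, pushed under force guard.

Run:
```python
from h import *
x=-.016; a=YAW
go(W(x,.235),.25,a,False); arm.move_gripper(0,20); go(W(x,.235),.083,a,v=.15); arm.pause(.3)
F0=np.array(arm.read_ft_force()); rep("start")
y=.235
while y>.155:
    y-=.004 if y>.19 else .002; go(W(x,y),.083,a,v=.05); f=(np.array(arm.read_ft_force())-F0)@[*(Rr@[0,1]),0]
    if y<.222: print(round(y,3),round(f,1),end="; ")
    if f>14: break
arm.pause(.3); rep("stop"); cv2.imwrite("pics/l1.png",avg("top",3))
go(W(x,.235),.083,a,v=.15); arm.pause(.5); go(W(x,.235),.2,a); arm.line_to([.3,.5,.35],.3,down(1.2)); arm.pause(.5); rep()
t=avg("top",3);cv2.imwrite("pics/l2.png",t)
l=cv2.imread("pics/l1.png")
cv2.imwrite("pics/c8.png",np.hstack([cv2.resize(l[220:300,150:240],None,fx=4,fy=4,interpolation=3),cv2.resize(t[180:290,150:320][:80*1,:].copy() if 0 else t[190:290,150:310],(440,320),interpolation=3)[:320]]))
```

```text
start t 68.2 tcp [0.5527 0.4066 0.1375] F [ 0.1  1.  -0.2] open 0.001
0.219 -0.8; 0.215 -1.7; 0.211 1.0; 0.207 1.8; 0.203 3.2; 0.199 2.7; 0.195 2.3; 0.191 0.8; 0.187 0.3; 0.185 1.3; 0.183 0.9; 0.181 0.7; 0.179 0.5; 0.177 1.3; 0.175 0.7; 0.173 1.5; 0.171 0.9; 0.169 0.1; 0.167 0.6; 0.165 0.9; 0.163 2.7; 0.161 5.1; 0.159 7.9; 0.157 8.5; 0.155 11.9; stop t 75.5 tcp [0.5539 0.3343 0.1372] F [-3.6 12.9 -4.1] open -0.001
 t 79.6 tcp [0.3001 0.5    0.35  ] F [ 0.  -0.5  0.7] open 0.0
```

View pics/c8.png

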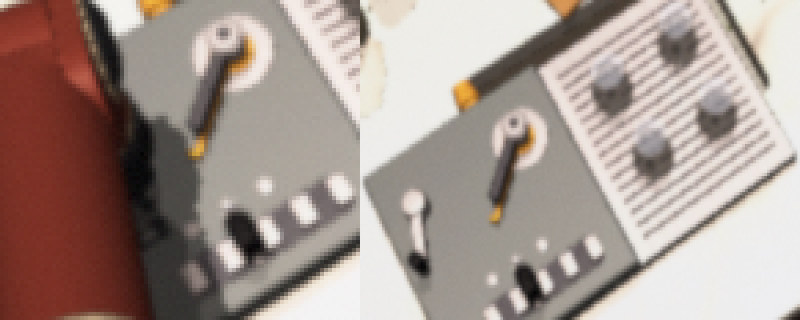

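In the final view the lever has sprung back to rest and the slide, the valve handle and the four glasses are unchanged. The push force rose to 12.9 N, against a spring of at most 3.5 N, so the lever had reached its stop. The arm is clear, so I hand the job in.

Run:
```python
from h import *
t=cv2.imread("pics/l2.png").astype(int);b=cv2.imread("pics/topA.png").astype(int);d=np.abs(t-b).sum(2)
for n,(u,v) in dict(coaster=(289,159),tape=(422,196),pur1=(351,189),pur2=(334,246),red=(320,141)).items(): print(n,d[v-15:v+16,u-17:u+18].mean().round(1))
print(ticket.finish_job(),arm.read_time())
```

```text
coaster 1.9
tape 2.2
pur1 1.8
pur2 1.8
red 2.3
the job is handed in; nothing more can be done
the job is handed in; nothing more can be done
```

The rinser is set up and started as asked, and the job was handed in after about 80 s of robot time; no verdict was reported.

- **Timer slide:** I lifted it, carried it over and dropped it into the notch in front of the standing pin (rinser y 110 mm). The side view shows the knob at seated height.
- **Flow valve:** The handle was turned to about 0.74 rad. The image puts the handle at 0.72–0.75 rad and the brass pointer at 0.73–0.76 rad.
- **Glasses:** All four clear glasses stand mouth down, one to a jet. One was knocked about 46 mm aside during the run and was picked from its new place.
- **Start lever:** It was pushed until the force rose to about 13 N, against a spring of at most 3.5 N, so I take it to have reached its stop. The last picture shows it back at rest.
- **Left alone:** The coasters, the tape roll, and the purple and red look-alikes are unchanged in the pictures.

**Disagreement in the checks:** the checks did not agree exactly on where the glasses stand. Triangulating three of them put them 3–6 mm to the right of the jet centres, and the fourth read about 4 mm off from the top view alone. The outlines in the top view suggest only about 2–3 mm. I left them, because each mouth still covers its rose fully up to about 13 mm off centre.

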